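# Put up the folding photo tray and present the wool specimen plate label up

### The job

Put up the fold-flat photo tray by raising its back, left and right panels fully upright. Then find the frosted end of the specimen plate (the glass plate with a notched corner), lift the plate out of its wooden rest gripping it only by that end, and hold it for the overhead photograph above the middle of the tray floor, clear of the tray, its centre 5 to 10 cm up, leaned back about 45 degrees so that the label face looks up. Finish still holding it there, at rest; do not disturb the plain plate or the paper weight.

Things in the scene. Friction and masses are not known exactly. Their poses are not given: they have to be found in the camera images.
- tray: fold-flat photo tray of box board, white inside; does not slide. Base board 120 (its x) x 140 (its y) x 5 mm. Origin at the centre of its underside; x points to the back panel, y to the left panel, z up. No panel in front (-x). Panels are 60 mm high, 5 mm thick, hinged on the base's edges at z = 5 mm; upright they stand just outside the base, top 65 mm above the table
- panel_back (a joint): angle of the back panel (150 mm long, hinge line at tray x = +60 mm), rad: 0 lying level outward, 1.57 upright against its stop. All three cloth hinges are stiff (about 1 N at the free edge) and stay where they are left
- panel_left (a joint): angle of the left panel (118 mm long, hinge line at tray y = +70 mm), rad: 0 lying level outward, 1.57 upright against its stop
- panel_right (a joint): angle of the right panel (118 mm long, hinge line at tray y = -70 mm), rad: 0 lying level outward, 1.57 upright against its stop
- panel_back_edge (a point): middle of the back panel's free edge (half-way through its thickness). At the start the free edges stand 25 to 50 mm above the table: shut fingers can stand outside an edge, reaching a little below it, and push it in and up
- panel_left_edge (a point): middle of the left panel's free edge (half-way through its thickness)
- panel_right_edge (a point): middle of the right panel's free edge (half-way through its thickness)
- rest: fixed beech rest, 84 (its x) x 92 (its y) x 28 mm, turned any way round, origin at the centre of its underside. Two slots along its x, at y = +25 and -25 mm, 10.5 mm wide, floor 10 mm above the table; in each a glass plate stands on a long edge, 32 mm of it above the rest, top edge 60 mm above the table
- specimen_plate: glass plate 100 x 50 x 8 mm, 0.1 kg, wool yarn sealed in it. Origin at its middle; x (length) to the frosted end, y to the long edge that has the notch, z out of the label face. Frosted white from x = +10 to +50 mm, else clear. Square 10 mm notch in the +x +y corner; paper label on the frosted end's +z face. Starts notched edge up: seen with the notch top right, the label faces you
- plain_plate: glass plate 100 x 50 x 8 mm, clear all over, no notch, in the other slot; same axes (x length, y up, z thickness). Leave it standing
- weight: turned grey paper weight with a knob, 48 mm across, 46 mm high, origin at the centre of its underside; leave alone

How it is judged:
By the outcome, as a careful person would: the job done as asked, in the order asked, and still so for the second after the job is handed in, while the arm keeps its last pose, push and grip.
It also fails if it takes over 58 s, if anything falls off the work surface, if the arm or the gripper's body presses on something with over 40 N, if the wrist force passes 120 N, or if a joint passes its speed limit or range.

### The arm

A 7-joint arm with a two-finger parallel gripper is mounted at the origin on the work surface; the furniture and walls round the work are solid. World frame = base frame: x ahead of the robot, y to its left, z up, the work surface at z = 0. Lengths are in m, angles in rad, forces in N, time in s.
With the tool pointing down it reaches from about 0.425 to 0.875 m from the base axis. Payload 4.7 kg.
Tool frame: the origin (TCP) lies between the finger pads, 19 mm behind the fingertips; this is the grasp point; z points along the fingers, y is the line along which they close (so a half turn about z gives the same grasp; the last joint's range is limited). The gripper opens to 87 mm and grips with 3 to 60 N. Pads are 19 mm wide; open, the fingers measure 117 mm over their backs; the gripper's body (75 mm by 190 mm) begins 51 mm behind the grasp point.
Start: joints at [-1.09, 0.321, -0.07, 1.45, 0.023, 1.371, -0.057], TCP at [0.293, 0.58, 0.241] pointing down, gripper open.
Joint ranges: [-2.86, 2.86], [-0.3, 2.09], [-1.38, 1.24], [0.06, 2.45], [-1.56, 4.7], [0.09, 2.05], [-2.69, 2.69]. Speed limits (rad/s): [2.57, 2.57, 3.14, 3.14, 3.14, 3.14, 3.14].

### API

Orientations are given as a rotation vector (axis times angle).
In Python, from bench import ctrl gives the robot as it stands. The module is installed in compiled form; this text tells all that it offers.
- The arm moves only by the shell command python3 -m handwheel 'ROWS' [FORCE]. ROWS is JSON, a list of rows, each a list of 7 numbers: the finger opening in m, from 0 to 0.087, then the shift along the tool's x, y, z in m, then the turn, a rotation vector about the tool's x, y, z in degrees. A call has 1 to 12 rows; each row shifts and turns the commanded pose from where the row before left it, along the tool's axes as they then stand; what a row does not reach is not made up. A row lasts 1/8 s, in which the tool goes at most 62.5 mm and 10.7 degrees, less where a joint would pass 70% of its speed; a pose out of reach is approached as far as the arm can. A call is refused whole if a number of a shift passes 0.0625 or a number of a turn 10.7, either way. A call with a gripper value outside its range is refused whole. The fingers move at their own pace and stop on an object; FORCE is the grip in N (left out, the last holds). Time passes only in rows, so rows that do not move let the fingers close. It gives the time, the measured TCP pose, the force, the opening and the grip force at its end, in the units of the state.
- ctrl.get_state(): the state, without advancing time (a new reading comes with each control period).
- ctrl.get_image(name): name is "scene" or "top" or "wrist"; returns (picture, depth): 400x640x3 uint8, blue, green, red; 400x640 float32, m along the optical axis (not along the pixel's ray), 0 where there is no reading.
- ctrl.camera_info(name): a dict with "intrinsics" (3x3 intrinsics, pixels), "D" ([k1, k2, p1, p2, k3] as OpenCV has them; the pictures are not rectified), "R" (3x3) and "t" (3): a world point X has camera coordinates R X + t. Camera axes: x right, y down, z forward; pixel columns grow to the right and rows downward; lengths in m; the calibration is good to about 2 mm. A picture is of the moment at which its call begins: read the wrist's pose just before it. camera_info takes no time and is no camera call; for the wrist camera it gives the pose at the moment of the call.
- ctrl.close_job(): hands the job in; it is judged then, once.
The state is a dict: "time": time; "joint_positions": joint angles; "qd": joint speeds; "joint_torque": joint torques, N m; "position": TCP position; "tool_rot": TCP orientation; "ft_force": force on the tool from outside, world axes, zero at the start; "torque": the same for the moment, N m; "grip_width": opening from 0.0 (shut) to 1.0 (fully open); "grip_force": force on a finger pad.
Only numpy, scipy, OpenCV 4.12 (cv2) and the standard library are available. Lean on these libraries where they do the work, as an engineer would, in place of code of your own. Each camera call takes 0.05 s, during which the arm holds its last target. There are 200 camera calls.

## Working session

There is one attempt and no reset: what is moved stays moved. The work goes in short steps, Python scripts to look and compute and a shell command to move; the robot and the scene stay as the last step left them, time stands still between calls to the robot, and variables do not carry over. Pictures are saved under pics/ and viewed, at most 10 in all, crops included, and the job is handed in when it is done.

```bash
mkdir -p pics; ls; python3 - <<'E'
from bench import ctrl
import cv2,numpy as np
s=ctrl.get_state();print(s)
for n in("scene","top"):
    p,d=ctrl.get_image(n);cv2.imwrite(f"pics/{n}0.png",p);np.save(f"{n}0.npy",d)
    c=ctrl.camera_info(n);print(n,c,(d>0).mean())
E
```

```text
pics
{'time': 0.0, 'joint_positions': array([-1.08990167,  0.32182507, -0.0700798 ,  1.45165758,  0.02260458,
        1.37081751, -0.05690384]), 'qd': array([-0.00181287,  0.00227411,  0.00068378,  0.00247275, -0.00050565,
        0.00027297, -0.00127677]), 'joint_torque': array([-1.42706158e-03, -4.91296828e+01, -4.04959833e-01, -3.12529635e+01,
       -6.41540461e-02,  4.37186623e-02,  2.04994844e-04]), 'position': array([0.29233124, 0.5799733 , 0.24016886]), 'tool_rot': array([-7.26486486e-01, -3.05608686e+00,  2.96842367e-03]), 'ft_force': array([-0.07980016,  0.31041706,  0.28303451]), 'torque': array([-0.01317025,  0.01064436, -0.04175085]), 'grip_force': 0.0, 'grip_width': 1.0025652881667693}
scene {'intrinsics': array([[425.04351138,   0.        , 322.26633042],
       [  0.        , 425.04351138, 205.49536642],
       [  0.        ,   0.        ,   1.        ]]), 'D': array([0.00344825, 0.        , 0.        , 0.        , 0.        ]), 'R': array([[-0.89968145, -0.43627998, -0.0152666 ],
       [-0.22618326,  0.49576806, -0.83848385],
       [ 0.37338241, -0.75091531, -0.54471255]]), 't': array([0.41210748, 0.24700276, 0.53163253])} 0.9922890625
top {'intrinsics': array([[430.77292125,   0.        , 314.29638419],
       [  0.        , 430.77292125, 196.76537084],
       [  0.        ,   0.        ,   1.        ]]), 'D': array([-0.05736973,  0.        ,  0.        ,  0.        ,  0.        ]), 'R': array([[ 0.0239834 , -0.99950429,  0.02039549],
       [-0.98758732, -0.02685538, -0.15475813],
       [ 0.15522914, -0.0164307 , -0.98774184]]), 't': array([-0.20878735,  0.56232928,  0.88265565])} 0.996015625
```

View pics/top0.png

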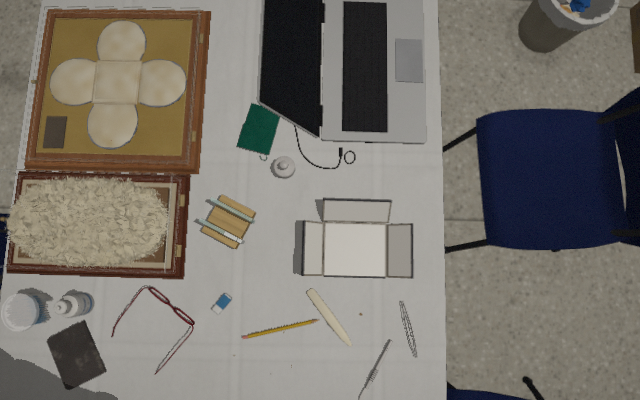

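View pics/scene0.png

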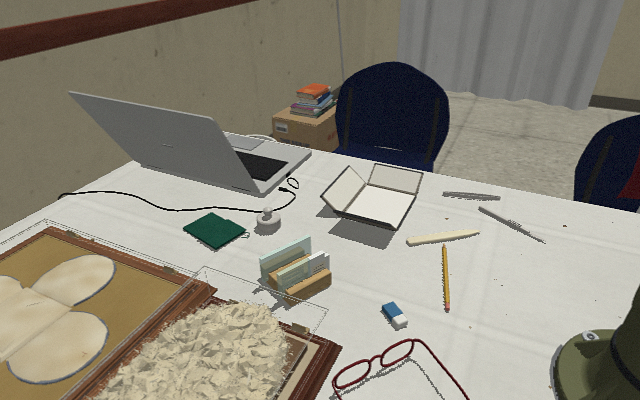

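The top view shows the tray around (355,248), with its back panel up-image. The rest is near (227,222) holding two plates, and the weight is at (283,166). Next I'll zoom in and add a ray-casting helper.

```bash
cat > h.py <<'E'
from bench import ctrl
import cv2,numpy as np
from scipy.spatial.transform import Rotation as Ro
def ray(c,uv):
    n=cv2.undistortPoints(np.float64([[uv]]),c["intrinsics"],c["D"])[0,0]
    R,t=np.array(c["R"]),np.array(c["t"])
    return -R.T@t, R.T@np.array([n[0],n[1],1])
def onz(c,uv,z):
    o,d=ray(c,uv);return o+d*(z-o[2])/d[2]
def atd(c,uv,dep):
    o,d=ray(c,uv);return o+d*dep
def proj(c,X):
    return cv2.projectPoints(np.float64(X).reshape(-1,1,3),cv2.Rodrigues(np.array(c["R"]))[0],np.float64(c["t"]),c["intrinsics"],c["D"])[0][:,0]
def tri(c1,u1,c2,u2):
    o1,d1=ray(c1,u1);o2,d2=ray(c2,u2)
    s=np.linalg.lstsq(np.c_[d1,-d2],o2-o1,rcond=None)[0]
    a,b=o1+s[0]*d1,o2+s[1]*d2
    return (a+b)/2,np.linalg.norm(a-b)
E
python3 - <<'E'
import cv2,numpy as np
a=cv2.imread("pics/top0.png");b=cv2.imread("pics/scene0.png")
f=lambda i,x,y,w,h,s:cv2.resize(i[y:y+h,x:x+w],None,fx=s,fy=s,interpolation=cv2.INTER_CUBIC)
A=f(a,185,185,80,70,5);B=f(a,290,190,132,100,3)
C=f(b,250,225,90,80,4.4);D=f(b,315,155,115,80,3.5)
o=np.zeros((600,800,3),np.uint8)
def put(im,x,y):
    h=min(im.shape[0],600-y);w=min(im.shape[1],800-x);o[y:y+h,x:x+w]=im[:h,:w]
put(A,0,0);put(B,402,0);put(C,0,352);put(D,398,310)
o[350:600,0:396]=cv2.resize(b[225:305,250:340],(396,250),interpolation=cv2.INTER_CUBIC)
cv2.imwrite("pics/crop.png",o)
E
```

```text
(no output)
```

View pics/crop.png

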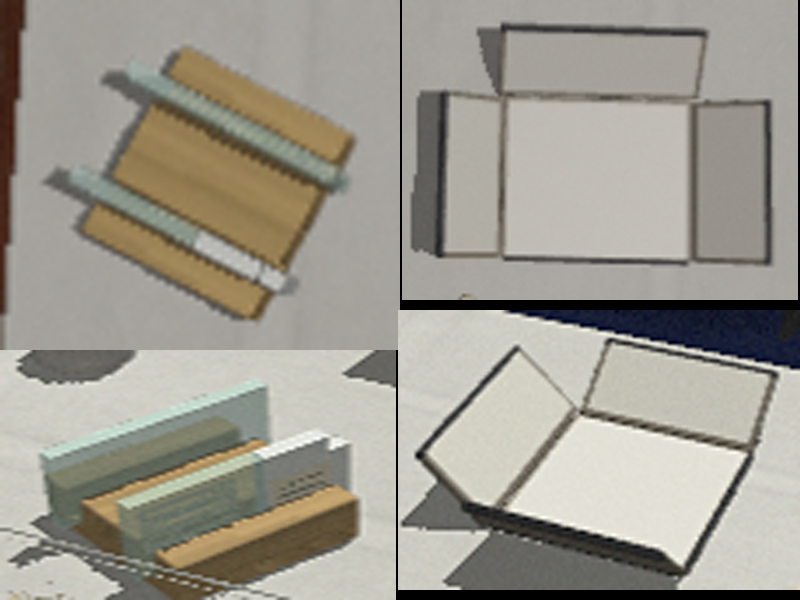

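The frosted end of the front plate is at image right in both views, around (242,241) in the top picture. The notch is top right from the scene camera, so the label faces that camera. The tray has all three panels partly raised.

```bash
python3 - <<'E'
from h import *
T=ctrl.camera_info("top");S=ctrl.camera_info("scene")
t=lambda x,y:((x-402)/3+290-.33,y/3+190-.33)
s=lambda x,y:((x-398)/3.5+315-.36,(y-310)/3.5+155-.36)
tp=lambda x,y:(x/5+185-.4,y/5+185-.4)
sp=lambda x,y:(x/4.4+250-.4,(y-350)/3.125+225-.4)
np.set_printoptions(precision=4,suppress=True)
B=np.array([onz(T,t(*p),.005) for p in [(502,98),(691,102),(691,262),(502,260)]])
print("base BL BR FR FL",B,B.mean(0))
for i in range(4):print(np.linalg.norm(B[i]-B[i-1]),end=" ")
print()
dT=np.load("top0.npy");dS=np.load("scene0.npy")
for n,a,b in [("backL",(503,26),(420,456)),("backR",(706,33),(519,348)),("rightB",(770,102),(609,341)),("rightF",(769,262),(776,374)),("leftF",(442,255),(683,573)),("leftB",(445,93),(468,508))]:
    print(n,*tri(T,t(*a),S,s(*b)))
for n,a,b in [("spec clear",(74,178),(125,507)),("spec frost bound",(197,238),(258,455)),("plain clear left",(133,72),(45,457)),("plain right",(344,182),(266,388))]:
    print(n,*tri(T,tp(*a),S,sp(*b)), onz(T,tp(*a),.06))
print("spec notch end z.05",onz(T,tp(283,280),.05), "z.06",onz(T,tp(262,268),.06))
print("rest corners",[onz(T,tp(*p),.028) for p in [(183,48),(354,135),(250,320),(80,230)]])
print("weight",onz(T,(283,163),.04))
E
```

```text
base BL BR FR FL [[ 0.5167 -0.2158  0.005 ]
 [ 0.5173 -0.3572  0.005 ]
 [ 0.3993 -0.3573  0.005 ]
 [ 0.3978 -0.2184  0.005 ]] [ 0.4578 -0.2872  0.005 ]
0.11889377962602442 0.14136046585101097 0.11791696387592153 0.13891253860374195 
backL [ 0.5652 -0.2144  0.0381] 0.0012767833005772045
backR [ 0.5637 -0.3619  0.0399] 0.0013321186379761712
rightB [ 0.5163 -0.4099  0.0325] 0.0005856354761295728
rightF [ 0.4011 -0.408   0.0337] 0.00017109386888096767
leftF [ 0.3957 -0.176   0.0301] 0.011037898974123172
leftB [ 0.5153 -0.1738  0.0396] 0.0011286342317128992
spec clear [0.5096 0.0471 0.0574] 0.0009824137329550676 [0.5089 0.0462 0.06  ]
spec frost bound [ 0.4853 -0.0066  0.0583] 0.00022173097149302386 [ 0.4851 -0.007   0.06  ]
plain clear left [0.5561 0.0254 0.0562] 0.0022339027112817677 [0.5546 0.024  0.06  ]
plain right [ 0.5119 -0.0661  0.052 ] 0.0018985635102071602 [ 0.5103 -0.0674  0.06  ]
spec notch end z.05 [ 0.4691 -0.0423  0.05  ] z.06 [ 0.4733 -0.0348  0.06  ]
rest corners [array([0.5704, 0.0099, 0.028 ]), array([ 0.534 , -0.0669,  0.028 ]), array([ 0.4526, -0.0256,  0.028 ]), array([0.4893, 0.0501, 0.028 ])]
weight [ 0.6415 -0.124   0.04  ]
```

```bash
python3 -m handwheel '[[0,0,0,0,0,0,10.5],[0,0,0,0,0,0,10.5],[0,0,0,0,0,0,10.5],[0,0,0,0,0,0,10.5],[0,0,0,0,0,0,10.5],[0,0,0,0,0,0,10.5],[0,0,0,0,0,0,0]]' 20
python3 - <<'E'
from h import *
s=ctrl.get_state();R=Ro.from_rotvec(s["tool_rot"]).as_matrix();print(s["position"],R.round(3),s["joint_positions"].round(2),s["grip_width"])
tgt=np.array([[0,1,0],[1,0,0],[0,0,-1.]])
print("turn",Ro.from_matrix(R.T@tgt).as_rotvec(degrees=True))
d=np.load("top0.npy");c=ctrl.camera_info("top")
uv=[(u,v) for u in range(190,440,4) for v in range(0,280,4) if d[v,u]>0]
P=np.array([atd(c,p,d[p[1],p[0]]) for p in uv])
for x0 in np.arange(.5,.9,.05):
    m=(P[:,0]>x0)&(P[:,0]<x0+.05)
    Q=P[m];Q=Q[Q[:,2]>.07]
    if len(Q):print(round(x0,2),Q.min(0),Q.max(0))
E
```

```text
time: 0.98
position: [0.2924, 0.5802, 0.2407]
tool_rot: [2.214, 2.228, -0.001]
ft_force: [-0.1, 0.4, 0.4]
grip_width: 0.287
grip_force: 0.0
[0.29242142 0.58020912 0.24070668] [[-0.006  1.    -0.   ]
 [ 1.     0.006 -0.001]
 [-0.001 -0.    -1.   ]] [-1.2   0.32  0.07  1.46 -0.02  1.37 -1.12] 0.28710075684136116
turn [-0.01040692  0.05655975  0.37031195]
0.7 [ 0.70387541 -0.17249574  0.07489798] [ 0.74992047 -0.08520303  0.23666298]
0.75 [ 0.75045626 -0.17132259  0.08045083] [ 0.79986723 -0.08296337  0.23673992]
0.8 [ 0.80110336 -0.17775356  0.07188257] [ 0.84946808 -0.08747231  0.23412987]
0.85 [ 0.85053417 -0.1775063   0.07029993] [ 0.89889426 -0.0853319   0.23623371]
```

```bash
python3 -m handwheel '[[0,-0.055,0.042,0,0,0,0.37],[0,-0.055,0.042,0,0,0,0],[0,-0.055,0.042,0,0,0,0],[0,-0.055,0.042,0,0,0,0],[0,-0.06,0,0,0,0,0],[0,-0.06,0,0,0,0,0],[0,-0.06,0,0,0,0,0],[0,-0.06,0,0,0,0,0],[0,-0.06,0,0,0,0,0],[0,-0.06,0,0,0,0,0],[0,-0.06,0,0,0,0,0],[0,-0.06,0,0,0,0,0]]'
python3 -m handwheel '[[0,-0.06,0,0,0,0,0],[0,-0.06,0,0,0,0,0],[0,-0.06,0,0,0,0,0],[0,0,0.048,0,0,0,0],[0,0,0.048,0,0,0,0],[0,0,0.048,0,0,0,0],[0,0,0,0,0,0,0]]'
```

```text
time: 2.48
position: [0.4429, -0.1002, 0.2414]
tool_rot: [2.219, 2.224, 0.002]
ft_force: [1.2, -0.1, 0.4]
grip_width: 0.006
grip_force: 0.0
time: 3.35
position: [0.59, -0.2763, 0.2385]
tool_rot: [-2.213, -2.227, 0.005]
ft_force: [-0.3, 0.1, -0.7]
grip_width: 0.004
grip_force: 0.0
```

```bash
python3 -m handwheel '[[0,-0.02,0.018,0.04,0,0,0],[0,0,0,0.05,0,0,0],[0,0,0,0.05,0,0,0],[0,0,0,0.04,0,0,0],[0,0,0,0.016,0,0,0],[0,0,0,0,0,0,0]]'
```

```text
time: 4.1
position: [0.6042, -0.2986, 0.0451]
tool_rot: [-2.222, -2.219, 0.001]
ft_force: [0.2, -0.3, -0.8]
grip_width: 0.006
grip_force: 0.0
```

```bash
python3 -m handwheel '[[0,0,-0.01,0.004,0,0,0],[0,0,-0.009,0,0,0,0],[0,0,-0.005,-0.005,0,0,0],[0,0,-0.005,-0.007,0,0,0],[0,0,-0.006,-0.005,0,0,0],[0,0,-0.006,-0.005,0,0,0],[0,0,-0.008,-0.003,0,0,0],[0,0,-0.007,-0.003,0,0,0],[0,0,-0.007,-0.001,0,0,0],[0,0,-0.005,0,0,0,0],[0,0,0,0,0,0,0]]'
```

```text
time: 5.48
position: [0.5355, -0.2984, 0.0697]
tool_rot: [-2.223, -2.217, 0.001]
ft_force: [-0.2, 0.4, -0.1]
grip_width: 0.001
grip_force: 0.0
```

```bash
python3 -m handwheel '[[0,0,-0.002,0,0,0,0],[0,0,0,0,0,0,0]]'; python3 -m handwheel '[[0,0,-0.002,0,0,0,0],[0,0,0,0,0,0,0]]'
```

```text
time: 5.72
position: [0.5345, -0.2983, 0.07]
tool_rot: [-2.223, -2.219, 0.001]
ft_force: [-0.9, 0.8, 0.3]
grip_width: 0.007
grip_force: 0.0
time: 5.98
position: [0.5328, -0.2984, 0.0702]
tool_rot: [-2.224, -2.219, -0.0]
ft_force: [0.6, 0.8, -0.5]
grip_width: 0.007
grip_force: 0.3
```

```bash
python3 - <<'E'
from h import *
for n in("scene","top"):
    p,d=ctrl.get_image(n);cv2.imwrite(f"pics/{n}1.png",p)
    if n=="scene": A=cv2.resize(p[140:245,290:450],None,fx=4,fy=4)
    else: B=cv2.resize(p[180:290,280:430],None,fx=2.6,fy=2.6)
o=np.zeros((600,800,3),np.uint8);o[:420,:640]=A;b=B[:,:390]
o[314:600,410:800]=b[:286];cv2.imwrite("pics/c1.png",o)
E
```

```text
(no output)
```

View pics/c1.png

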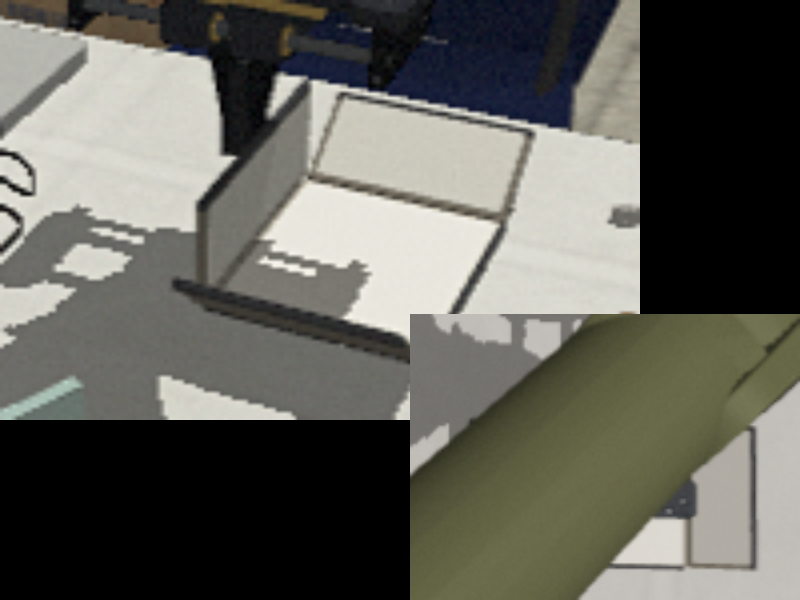

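The back panel looks almost upright in the scene crop, at (250,190). I'll keep pressing until the force shows it has reached its stop.

```bash
for i in 1 2; do :; done; python3 -m handwheel '[[0,0,-0.002,0,0,0,0],[0,0,0,0,0,0,0]]'; python3 -m handwheel '[[0,0,-0.002,0,0,0,0],[0,0,0,0,0,0,0]]'; python3 -m handwheel '[[0,0,-0.002,0,0,0,0],[0,0,0,0,0,0,0]]'
```

```text
time: 6.32
position: [0.5327, -0.2983, 0.0705]
tool_rot: [2.221, 2.218, 0.003]
ft_force: [5.3, -0.5, -3.7]
grip_width: 0.004
grip_force: 2.6
time: 6.58
position: [0.5325, -0.2982, 0.0707]
tool_rot: [2.218, 2.216, 0.005]
ft_force: [9.6, -1.5, -5.6]
grip_width: 0.007
grip_force: 4.6
time: 6.82
position: [0.5324, -0.2982, 0.0708]
tool_rot: [2.215, 2.215, 0.008]
ft_force: [12.9, -2.4, -9.5]
grip_width: 0.004
grip_force: 6.7
```

```bash
python3 -m handwheel '[[0,0,0.03,0,0,0,0],[0,0,0,-0.05,0,0,0],[0,0,0,-0.05,0,0,0],[0,0.053,-0.035,0,0,0,0],[0,0.053,-0.035,0,0,0,0],[0,0.053,-0.035,0,0,0,0],[0,0,0,0.05,0,0,0],[0,0,0,0.045,0,0,0],[0,0,0,0,0,0,0]]'
```

```text
time: 7.95
position: [0.4506, -0.1416, 0.0731]
tool_rot: [-2.221, -2.215, 0.008]
ft_force: [-0.6, -0.2, -0.3]
grip_width: 0.007
grip_force: 0.0
```

```bash
python3 -m handwheel '[[0,0,0,0.032,0,0,0],[0,-0.009,0,0,0,0,0],[0,-0.008,0,0,0,0,0],[0,-0.005,0,-0.005,0,0,0],[0,-0.005,0,-0.006,0,0,0],[0,-0.006,0,-0.005,0,0,0],[0,-0.007,0,-0.004,0,0,0],[0,-0.007,0,-0.003,0,0,0],[0,-0.007,0,-0.001,0,0,0],[0,-0.005,0,0,0,0,0],[0,0,0,0,0,0,0]]'; python3 -m handwheel '[[0,-0.003,0,0,0,0,0],[0,0,0,0,0,0,0]]';  python3 -m handwheel '[[0,-0.003,0,0,0,0,0],[0,0,0,0,0,0,0]]'
```

```text
time: 9.32
position: [0.4535, -0.2015, 0.0671]
tool_rot: [2.224, 2.218, -0.001]
ft_force: [0.3, -0.3, 0.2]
grip_width: 0.005
grip_force: 0.0
time: 9.57
position: [0.4535, -0.2017, 0.0671]
tool_rot: [-2.22, -2.218, -0.002]
ft_force: [-1.0, 5.7, 4.5]
grip_width: 0.006
grip_force: 3.0
time: 9.82
position: [0.4536, -0.202, 0.0671]
tool_rot: [-2.216, -2.216, -0.006]
ft_force: [-2.6, 10.4, 9.5]
grip_width: 0.005
grip_force: 6.1
```

```bash
python3 -m handwheel '[[0,0.022,0,0,0,0,0],[0,0,0,-0.05,0,0,0],[0,0,0,-0.05,0,0,0],[0,-0.052,0,0,0,0,0],[0,-0.052,0,0,0,0,0],[0,-0.052,0,0,0,0,0],[0,-0.052,0,0,0,0,0],[0,-0.048,0,0,0,0,0],[0,0,0,0.05,0,0,0],[0,0,0,0.03,0,0,0],[0,0,0,0,0,0,0]]'
```

```text
time: 11.2
position: [0.4516, -0.4397, 0.0846]
tool_rot: [-2.22, -2.215, 0.002]
ft_force: [0.9, -0.6, 0.3]
grip_width: 0.004
grip_force: 0.0
```

```bash
python3 -m handwheel '[[0,0,0,0.047,0,0,0],[0,0.01,0,0,0,0,0],[0,0.009,0,0,0,0,0],[0,0.004,0,-0.006,0,0,0],[0,0.005,0,-0.007,0,0,0],[0,0.006,0,-0.006,0,0,0],[0,0.006,0,-0.005,0,0,0],[0,0.007,0,-0.004,0,0,0],[0,0.007,0,-0.003,0,0,0],[0,0.007,0,-0.001,0,0,0],[0,0.006,0,0,0,0,0],[0,0,0,0,0,0,0]]'; python3 -m handwheel '[[0,0.003,0,0,0,0,0],[0,0,0,0,0,0,0]]';  python3 -m handwheel '[[0,0.003,0,0,0,0,0],[0,0,0,0,0,0,0]]'
```

```text
time: 12.7
position: [0.4531, -0.3738, 0.0721]
tool_rot: [2.223, 2.219, -0.001]
ft_force: [0.7, -2.5, -0.4]
grip_width: 0.006
grip_force: 1.0
time: 12.95
position: [0.4531, -0.3735, 0.0723]
tool_rot: [2.222, 2.215, -0.005]
ft_force: [1.2, -8.7, -4.7]
grip_width: 0.007
grip_force: 3.9
time: 13.2
position: [0.453, -0.3732, 0.0725]
tool_rot: [2.22, 2.21, -0.01]
ft_force: [3.5, -13.4, -9.5]
grip_width: 0.007
grip_force: 6.8
```

```bash
python3 -m handwheel '[[0,-0.02,0,0,0,0,0],[0,0,0,-0.05,0,0,0],[0,0,0,-0.05,0,0,0],[0.04,0.055,0.004,0,0,0,0],[0.04,0.055,0.004,0,0,0,0],[0.04,0.055,0.004,0,0,0,0],[0.04,0.055,0.004,0,0,0,0],[0.04,0.055,0.004,0,0,0,0],[0.04,0.055,0.004,0,0,0,0],[0.04,0.035,0.002,0,0,0,0],[0.04,0,0,0,0,0,8.5],[0.04,0,0,0,0,0,8.5]]'; python3 -m handwheel '[[0.04,0,0,0,0,0,8.5],[0.04,0,0,0,0,0,0],[0.04,0,0,0,0,0,0]]'
python3 - <<'E'
from h import *
s=ctrl.get_state();c=ctrl.camera_info("wrist");p,d=ctrl.get_image("wrist");cv2.imwrite("pics/w0.png",p)
print(s["position"],Ro.from_rotvec(s["tool_rot"]).as_matrix().round(3),s["joint_positions"].round(2))
import pickle;pickle.dump((c,s),open("w0.pkl","wb"))
q,_=ctrl.get_image("scene");cv2.imwrite("pics/scene2.png",q)
q,_=ctrl.get_image("top");cv2.imwrite("pics/top2.png",q)
E
```

```text
time: 14.7
position: [0.479, -0.0218, 0.1718]
tool_rot: [-2.529, -1.861, 0.003]
ft_force: [0.1, -0.4, 0.3]
grip_width: 0.459
grip_force: 0.0
time: 15.08
position: [0.4796, -0.0228, 0.1721]
tool_rot: [-2.656, -1.677, 0.001]
ft_force: [-0.5, 0.7, -0.1]
grip_width: 0.463
grip_force: 0.0
[ 0.47962574 -0.0227751   0.17206264] [[ 0.43   0.903 -0.001]
 [ 0.903 -0.43   0.   ]
 [-0.    -0.001 -1.   ]] [-1.01 -0.03  1.01  1.98  0.03  1.18 -0.46]
```

View pics/w0.png

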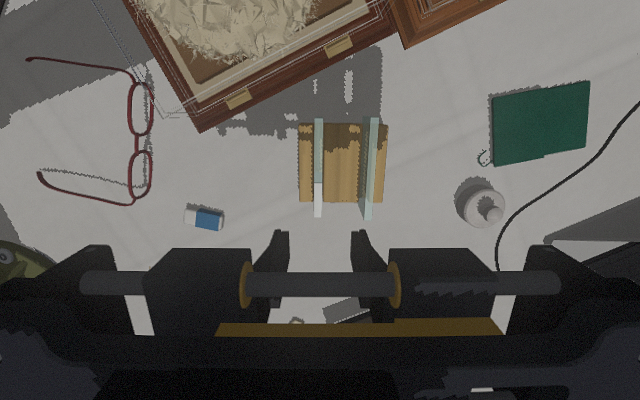

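View pics/scene2.png

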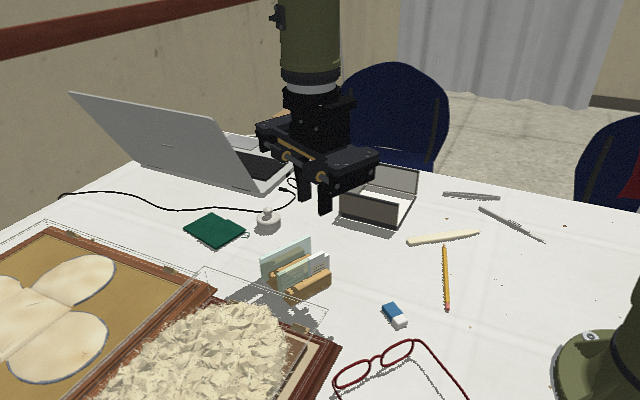

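The wrist view shows the frosted white end of the specimen plate at (318,183–217), running nearly vertically from (319,119). In the scene view the left and back panels stand upright. I'll measure the plate's top edge next.

```bash
python3 - <<'E'
from h import *
import pickle
c,s=pickle.load(open("w0.pkl","rb"));p=cv2.imread("pics/w0.png")
hsv=cv2.cvtColor(p,cv2.COLOR_BGR2HSV)
np.set_printoptions(precision=4,suppress=True)
for v in range(122,220,6):
    r=p[v,305:332].astype(int);print(v,"".join("W" if a[0]+15<a[2] else ("#" if a.min()>195 else ("g" if a[0]>a[2]+5 else ".")) for a in r))
for v in range(176,192): print(v,p[v,316:321].mean(0).round(),end=";")
print()
for v in range(205,224): print(v,p[v,318],end=";")
E
```

```text
122 ..........g.g.ggg..........
128 WWWWWWWWW.........WWWWWWWWW
134 WWWWWWWWW.........WWWWWWWWW
140 WWWWWWWWW.........WWWWWWWWW
146 WWWWWWWWW.........WWWWWWWWW
152 WWWWWWWWW.........WWWWWWWWW
158 WWWWWWWWW........WWWWWWWWWW
164 WWWWWWWWW.........WWWWWWWWW
170 WWWWWWWWW.........WWWWWWWWW
176 WWWWWWWWW.gggggggWWWWWWWWWW
182 WWWWWWWWW.....ggg.WWWWWWWWW
188 WWWWWWWWW.........WWWWWWWWW
194 WWWWWWWWW........WWWWWWWWWW
200 WWWWWWWW..........WWWWWWWWW
206 ...........................
212 ...........................
218 ...........................
176 [144. 149. 136.];177 [144. 148. 137.];178 [144. 149. 136.];179 [145. 150. 137.];180 [144. 149. 137.];181 [145. 150. 137.];182 [118. 123. 113.];183 [161. 164. 163.];184 [179. 183. 183.];185 [180. 183. 183.];186 [180. 182. 182.];187 [179. 182. 182.];188 [179. 183. 183.];189 [180. 182. 183.];190 [180. 182. 182.];191 [180. 183. 183.];
205 [183 185 184];206 [181 184 183];207 [181 184 182];208 [180 184 184];209 [179 183 182];210 [178 181 181];211 [181 184 183];212 [181 184 184];213 [181 183 182];214 [180 185 183];215 [182 186 184];216 [181 185 184];217 [166 168 169];218 [151 156 158];219 [150 155 156];220 [146 150 153];221 [151 155 157];222 [150 155 156];223 [151 153 154];
```

```bash
python3 - <<'E'
from h import *
import pickle
c,s=pickle.load(open("w0.pkl","rb"))
np.set_printoptions(precision=4,suppress=True)
R=Ro.from_rotvec(s["tool_rot"]).as_matrix()
o=ray(c,(320,200))[0];print("cam",o)
A=onz(c,(318,125),.06);B=onz(c,(317.8,182.5),.06);E=onz(c,(317.6,216.7),.05)
print(A,B,E,np.degrees(np.arctan2(*(B-A)[1::-1])),"width",np.linalg.norm(onz(c,(313.5,150),.06)-onz(c,(322.5,150),.06)))
u=(B-A)/np.linalg.norm(B-A);print("B->E",(E-B)@u)
G=B+.018*u;G[2]=.052
print("G",G,"tool shift",R.T@(G-s["position"]))
C=B-.01*u;print("centre",C)
E
```

```text
cam [0.5162 0.0543 0.3153]
[0.5085 0.0421 0.06  ] [ 0.4854 -0.0059  0.06  ] [ 0.4683 -0.041   0.05  ] -115.74666287382202 width 0.00827962140219181
B->E 0.03907520565632697
G [ 0.4776 -0.0221  0.052 ] tool shift [-0.0003 -0.002   0.1201]
centre [0.4897 0.0031 0.06  ]
```

```bash
python3 -m handwheel '[[0.04,0,-0.002,0.04,0,0,0],[0.04,0,0,0.04,0,0,0],[0.04,0,0,0.025,0,0,0],[0.04,0,0,0.013,0,0,0],[0.04,0,0,0,0,0,0]]' 30
python3 - <<'E'
from h import *
s=ctrl.get_state();R=Ro.from_rotvec(s["tool_rot"]).as_matrix()
print((R.T@(np.array([.4776,-.0221,.052])-s["position"])).round(4))
E
```

```text
time: 15.85
position: [0.4779, -0.0222, 0.0539]
tool_rot: [2.658, 1.674, -0.002]
ft_force: [-0.2, -0.9, 0.2]
grip_width: 0.458
grip_force: 0.0
[-0.     -0.0003  0.0019]
```

```bash
python3 -m handwheel '[[0.04,0,0,0.002,0,0,0],[0,0,0,0,0,0,0],[0,0,0,0,0,0,0],[0,0,0,0,0,0,0],[0,0,0,0,0,0,0],[0,0,0,0,0,0,0]]' 30; python3 -m handwheel '[[0,0,0,-0.015,0,0,0],[0,0,0,-0.015,0,0,0],[0,0,0,-0.02,0,0,0],[0,0,0,0,0,0,0]]'
```

```text
time: 16.6
position: [0.4783, -0.022, 0.0524]
tool_rot: [-2.658, -1.674, -0.0]
ft_force: [-0.2, -0.4, 2.1]
grip_width: 0.089
grip_force: 30.0
time: 17.1
position: [0.4792, -0.0218, 0.1031]
tool_rot: [2.658, 1.674, 0.005]
ft_force: [-0.4, 0.2, -0.8]
grip_width: 0.091
grip_force: 30.0
```

```bash
python3 -m handwheel '[[0,0,0,-0.03,0,0,0],[0,0,0,-0.04,0,0,0],[0,0,0,-0.04,0,0,0],[0,-0.04,0.01,0,0,0,0],[0,-0.045,0.012,0,0,0,0],[0,-0.045,0.012,0,0,0,0],[0,-0.045,0.012,0,0,0,0],[0,-0.04,0.01,0,0,0,0],[0,-0.035,0.009,0,0,0,0],[0,0,0,0,0,0,0]]';python3 -m handwheel '[[0,0,0,0,0,0,10.2],[0,0,0,0,0,0,10.2],[0,0,0,0,0,0,10.2],[0,0,0,0,0,0,10.2],[0,0,0,0,0,0,10.2],[0,0,0,0,0,0,10.2],[0,0,0,0,0,0,10.2],[0,0,0,0,0,0,10.2],[0,0,0,0,0,0,10.2],[0,0,0,0,0,0,10.2],[0,0,0,0,0,0,10.2],[0,0,0,0,0,0,0]]'
python3 -c "
from h import *
print(ctrl.get_state()['joint_positions'].round(2))"
```

```text
time: 18.35
position: [0.4266, -0.279, 0.2113]
tool_rot: [2.664, 1.664, -0.005]
ft_force: [-0.0, 0.4, -0.9]
grip_width: 0.094
grip_force: 30.0
time: 19.85
position: [0.429, -0.2741, 0.2115]
tool_rot: [-2.874, 1.267, 0.002]
ft_force: [-0.6, 0.5, -0.3]
grip_width: 0.086
grip_force: 30.0
[-0.67  0.04  1.23  1.87 -0.04  1.26 -1.83]
```

```bash
python3 -m handwheel '[[0,0,0,0,9,0,0],[0,0,0,0,9,0,0],[0,0,0,0,9,0,0],[0,0,0,0,9,0,0],[0,0,0,0,9,0,0],[0,0,0,0,0,0,0],[0,0,0,0,0,0,0]]'
cat > f.py <<'E'
from h import *
s=ctrl.get_state();R=Ro.from_rotvec(s["tool_rot"]).as_matrix()
C=s["position"]+R@[.028,0,.0174]
print(s['joint_positions'].round(2),"\n",R.round(3),"\ncentre",C.round(4),"label n",(-R[:,1]).round(3),"shift",(R.T@(np.array([.458,-.2877,.088])-C)).round(4))
E
python3 f.py
```

```text
time: 20.72
position: [0.4293, -0.2749, 0.2122]
tool_rot: [-2.192, 0.968, -0.4]
ft_force: [-0.1, 0.9, -0.3]
grip_width: 0.089
grip_force: 30.0
[-0.06  0.25  1.19  1.99 -0.96  1.48 -0.94] 
 [[ 0.674 -0.524  0.522]
 [-0.739 -0.478  0.475]
 [ 0.    -0.705 -0.709]] 
centre [ 0.4572 -0.2874  0.1999] label n [0.524 0.478 0.705] shift [0.0007 0.0787 0.0796]
```

```bash
python3 -m handwheel '[[0,0.0007,0.02,0.02,0,0,0],[0,0,0.02,0.02,0,0,0],[0,0,0.018,0.018,0,0,0],[0,0,0.012,0.012,0,0,0],[0,0,0.007,0.008,0,0,0],[0,0,0,0,0,0,0],[0,0,0,0,0,0,0]]'; python3 f.py
python3 - <<'E'
from h import *
p,_=ctrl.get_image("scene");q,_=ctrl.get_image("top")
o=np.zeros((600,800,3),np.uint8)
o[:,:400]=cv2.resize(p[110:310,250:450],(400,600))[:, :]
o[:300,400:]=cv2.resize(q[165:315,270:470],(400,300))
o[300:600,400:]=cv2.resize(p[110:260,270:470],(400,300))
o[:,:400]=0;o[:400,:400]=cv2.resize(p[150:270,300:420],(400,400));cv2.imwrite("pics/fin.png",o)
E
```

```text
time: 21.6
position: [0.4302, -0.2759, 0.1035]
tool_rot: [-2.188, 0.969, -0.403]
ft_force: [-0.1, -0.3, -1.2]
grip_width: 0.09
grip_force: 30.0
[ 0.1   0.48  1.06  2.07 -1.15  1.46 -0.69] 
 [[ 0.672 -0.523  0.525]
 [-0.741 -0.476  0.474]
 [ 0.001 -0.707 -0.707]] 
centre [ 0.4582 -0.2884  0.0913] label n [0.523 0.476 0.707] shift [-0.0006  0.0021  0.0025]
```

View pics/fin.png

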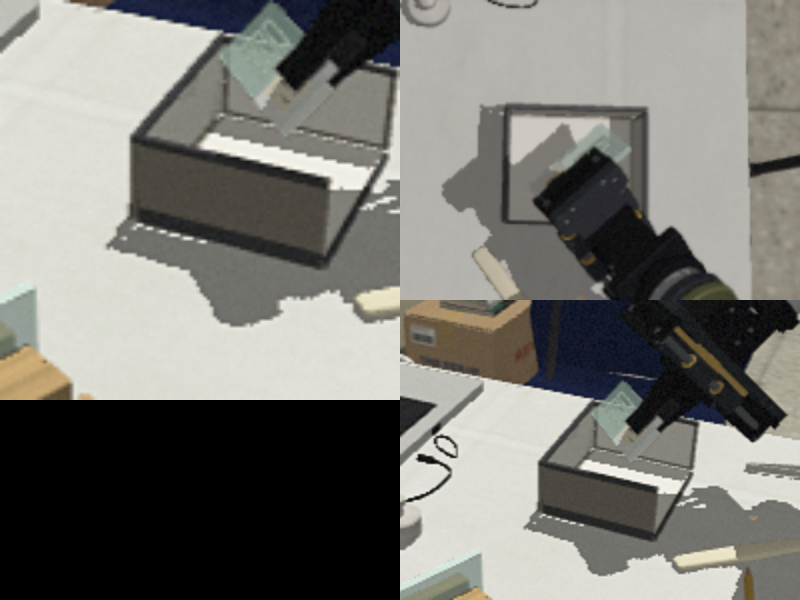

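The tray panels all stand upright and the plate is held at a tilt above the tray. I'll compare the projected plate corners with the picture to check it hasn't slipped, and check that the other objects haven't moved.

```bash
python3 - <<'E'
from h import *
s=ctrl.get_state();R=Ro.from_rotvec(s["tool_rot"]).as_matrix()
C=s["position"]+R@[.028,0,.0174]
P=R@np.diag([-1.,-1,-1]);P=np.c_[-R[:,0],-R[:,2],-R[:,1]]
X=np.array([C+P@[a,b,z] for z in(.004,) for a,b in((-.05,-.025),(-.05,.025),(.01,.025),(.01,-.025),(.05,-.025))])
o=np.zeros((600,800,3),np.uint8)
for n,(x,y),k in(("scene",(330,140),0),("top",(310,190),1)):
    p,_=ctrl.get_image(n);c=ctrl.camera_info(n)
    q=cv2.resize(p[y:y+80,x:x+80],(400,400),interpolation=cv2.INTER_CUBIC)
    for u in proj(c,X):cv2.circle(q,tuple(int(v) for v in ((u-[x,y])*5)),3,(0,0,255),1)
    o[:400,k*400:k*400+400]=q
    if n=="top":
        a=cv2.imread("pics/top0.png")
        for nm,(x0,y0,x1,y1) in {"weight":(265,150,300,182),"rest":(195,190,262,252)}.items():
            print(nm,cv2.absdiff(a,p)[y0:y1,x0:x1].mean())
        o[400:600,:260]=cv2.resize(p[185:255,185:276],(260,200))
cv2.imwrite("pics/chk.png",o)
E
```

```text
weight 13.357142857142858
rest 14.897528486599262
```

View pics/chk.png

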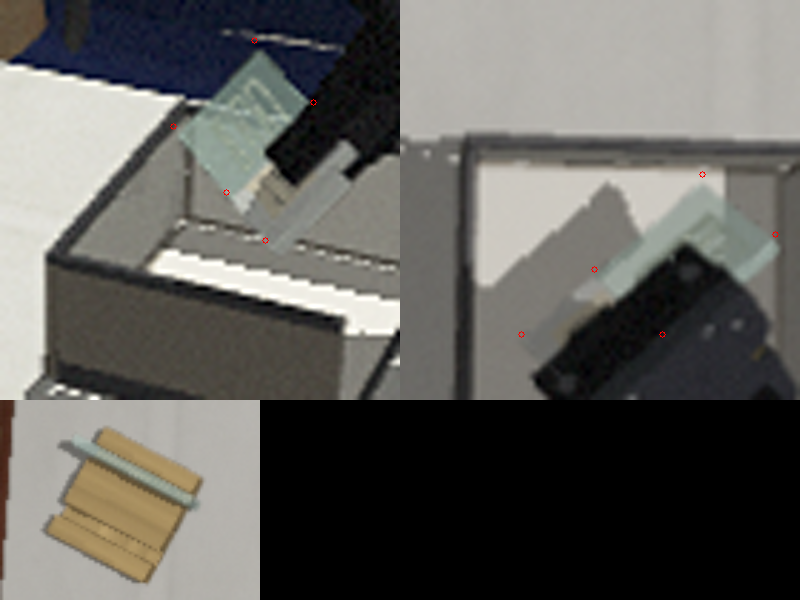

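The plate edges run parallel to the projected corners, only about 2 px off, so the plate hasn't pivoted in the grip. The rest and plain plate look the same as at the start, so I'm handing in.

```bash
python3 -m handwheel '[[0,0,0,0,0,0,0],[0,0,0,0,0,0,0]]'; python3 -c "
from bench import ctrl
print(ctrl.close_job())"
```

```text
time: 22.05
position: [0.4298, -0.2757, 0.1027]
tool_rot: [-2.188, 0.97, -0.402]
ft_force: [-1.0, -0.1, -0.9]
grip_width: 0.089
grip_force: 30.0
the job is handed in; nothing more can be done
None
```

I handed the job in at about 22 s: all three tray panels were pushed upright to their stops, and the specimen plate is held by its frosted end over the middle of the tray, label face up, leaned 45°, its centre about 9 cm up; the plain plate and paper weight were left where they stood (the judging result was not shown).

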